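# Charge a grinding jar from the ball dispenser and put it on the balance

## Task

Charge the open steel grinding jar with the one steel ball from the ball dispenser. First stand the jar on the dispenser's base, up to the bent-rod stop under the lip of the tipping trough; then turn the blue dosing wheel by its black knob until the pocket with the steel ball is over the drop hole, so that the ball falls into the trough, and only then press the trough's lever down until the ball rolls into the jar. Let the trough spring back and stand the charged jar on the balance pan; the white ceramic ball must stay in the wheel and the bottles, tape roll and marker beside the work must be left where they are.

Things in the scene. Friction and masses are not known exactly. Their poses are not given: they have to be found in the camera images.
- dispenser: Ball dispenser, fixed. Origin: on the bench below the wheel's axis; z up; the jar goes on its -x side. Grey base plate 8 mm thick, x -200 to +76 mm, y +-58 mm. Square dark steel deck on posts, x and y +-75 mm, 108 to 114 mm high. Two cheeks 88 mm high at x -84, y +-24 mm carry the trough. A red index block on the deck (x -77, y 0, 132 mm high) marks the drop position.
- wheel: Blue dosing wheel, 136 mm across, 16 mm thick, flat on the deck; turns both ways (0.1 Nm), stays where left. Origin: on the axis at its underside. Six round through pockets 26 mm across, centres 46 mm from the axis, on its own +x axis and every 60 degrees. A ball rides in its pocket on the deck and drops when the pocket is within about 6 mm of centred on the hole.
- knob_grip (a point): On the wheel's axis, at the middle of the round black fluted knob (42 mm across; from 19 mm below to 15 mm above this point). The flat top of the wheel is 28 mm below this point. The knob can be gripped at any yaw.
- drop_hole (a point): Centre of the 30 mm drop hole, at the deck's top, on the dispenser's -x side, 46 mm from the wheel's axis, straight above the rear of the trough.
- steel_ball: Grey steel grinding ball, 20 mm across, 33 g; origin at its centre. In its wheel pocket the centre is 124 mm above the bench, its top 3 mm proud of the wheel; in the trough about 80 mm. At the start it is 95 to 145 degrees round from the hole, on either side.
- white_ball: White ceramic ball, 20 mm across; origin at its centre. It must stay in its pocket. At the start it is 95 to 145 degrees from the hole on the side away from the steel ball: turning the steel ball to the hole the short way never takes the white one across it.
- trough (a joint): Tilt of the steel tipping trough, 0 at rest (rear low, ball lies there), 0.35 rad fully tipped (lip down); sprung back to 0. The ball rolls out from about 0.2 rad. Trough 30 mm wide; cross shaft 76 mm above the bench at dispenser x -84 mm; lip at x -118 mm. At rest its front edges are 90 mm above the bench; tipped, the lip's underside is no lower than 65 mm.
- lever_pad (a point): Centre of the top of the round black press pad (28 mm across) on the trough's lever, about 101 mm above the bench at rest, near dispenser x -143, y -92 mm. Pressing it down about 21 mm (under 5 N) tips the trough fully against its stop.
- jar_seat (a point): Where the middle of the jar's foot goes: on the base plate, 8 mm above the bench, dispenser x -135 mm, y 0. The bent-rod stop (8 mm rod, top 20 mm high) curves round its +x side, 5 mm clear of the jar. The trough's lip overhangs the jar's +x rim by 13 mm: lower the jar 25 mm further out (-x) and slide it in, held near its rim by fingers on its +y and -y sides; draw it out likewise.
- jar: Open stainless grinding jar, 61 mm across, 50 mm tall, inside 52 mm across, wall 4 mm, floor 5 mm, 175 to 350 g, standing upright on the bench. Origin: centre of its underside.
- jar_inside (a point): Centre of the jar's inner floor.
- balance: White bench balance, fixed, 165 x 150 mm, 36 mm high beside the pan; display and keys on its -x edge. Origin: centre of its underside.
- pan (a point): Centre of the top of the balance's round steel pan, 112 mm across, 48 mm above the bench.
- amber_bottle: Small amber bottle with black cap, 39 mm across, 89 mm tall; bystander. Origin: centre of its underside.
- yellow_cap_bottle: Reagent bottle with yellow cap, 44 mm across, 107 mm tall; bystander. Origin: centre of its underside.
- label_tape: Roll of white label tape, 68 mm across, 19 mm thick, lying flat; bystander. Origin: centre of its underside.
- marker_black: Black marker pen, 138 mm long, 16 mm thick, lying on the bench along its own x axis; bystander. Origin: centre of its underside.
Not all that is in view belongs to the job. Several things look just like the jar: the one meant starts nearest to the robot's base.

How it is judged (in metres and radians):
On the way, in this order (a step that is already met when the one before it is completed fails the run):
1. the jar stands upright on the base under the trough's lip, within 12 mm of its seat (distance between jar and jar_seat below 0.012 m and angle between jar's own z axis and vertical below 0.08 rad), for 0.2 s.
2. the steel ball has dropped from the wheel and lies in the untipped trough (z of steel_ball in the frame of dispenser between 0.07 and 0.098 m and x of steel_ball in the frame of dispenser above -0.08 m and value of joint trough below 0.08 rad and distance between jar and jar_seat below 0.015 m), for 0.2 s.
3. the trough has been tipped and the steel ball lies in the jar at its seat (distance between steel_ball and jar_inside below 0.028 m and distance between jar and jar_seat below 0.02 m), for 0.2 s.
At the end, for the whole second after the job is handed in: The jar stands upright and still on the balance pan, its middle within 30 mm of the pan's, with the steel ball inside it; the trough is back at rest (under 0.08 rad) and the white ball is still in its wheel pocket (horizontal distance between jar and pan below 0.03 m and z of jar in the frame of pan between -0.004 and 0.004 m and angle between jar's own z axis and vertical below 0.08 rad and linear speed of jar below 0.02 m/s and distance between steel_ball and jar_inside below 0.028 m and value of joint trough below 0.08 rad and horizontal distance between white_ball and wheel below 0.062 m and height (world z) of white_ball above 0.115 m); the robot touches nothing.
It fails at once if the white ball leaves its pocket (height (world z) of white_ball below 0.108 m).
It fails at once if the jar is tipped over (angle between jar's own z axis and vertical above 0.5 rad).
It fails at once if a bystander is moved more than 30 mm (distance of any of amber_bottle, yellow_cap_bottle, label_tape, marker_black from where it was at the start of the episode above 0.03 m).
It also fails if it takes over 69 s, if anything falls off the work surface, if the arm or the gripper's body presses on something with over 40 N, if the wrist force passes 120 N, or if a joint passes its speed limit or range.

## Robot

A 6-joint arm with a two-finger parallel gripper is mounted at the origin on a cart in front of the work surface, level with it; the furniture and walls round the work are solid. World frame = base frame: x ahead of the robot, y to its left, z up, the work surface at z = 0. Lengths are in mm, angles in degrees, forces in N, time in s.
With the tool pointing down it reaches from about 300 to 850 mm from the base axis. Payload 4.2 kg.
Tool frame: the origin (TCP) lies midway between the tips of the shut fingers; the grasp point (between the pads) lies pinch_z behind it (pinch_z is the distance from the TCP to the grasp point, in mm); z points along the fingers, y is the line along which they close (so a half turn about z gives the same grasp; the last joint's range is limited). The gripper opens to 91 mm and grips with 3 to 60 N. Pads are 32 mm wide; open, the fingers measure 118 mm over their backs; the gripper's body (76 mm by 178 mm) begins 60 mm behind the grasp point.
Start: joints at [-1.146, 18.312, 89.639, -0, 72.044, -1.146], TCP at [575.016, 0, 213.976] pointing down, gripper open.
Joint ranges: [-177.97, 177.97], [-48.28, 115.42], [12.27, 149.76], [-77.06, 257.06], [2.81, 150.46], [-146.56, 146.56]. Speed limits (degrees/s): [147.25, 147.25, 180, 180, 180, 180].

## Interface

Orientations are given as [roll, pitch, yaw] about the fixed x, y, z axes, in that order (R = Rz(yaw) Ry(pitch) Rx(roll)).
In Python, from workcell import state, grab_frame, job_done, masks_of, landmark_of, pinch_z gives the robot as it stands. The module is installed in compiled form; this text tells all that it offers.
- The arm moves only by the tool move_arm, never from a script. Its argument "plan" is a list of rows, each an object of numbers: "x", "y", "z": the shift along the tool's x, y, z in mm; "rx", "ry", "rz": the turn, a rotation vector about the tool's x, y, z in rad. A call has 1 to 10 rows; each row shifts and turns the commanded pose from where the row before left it, along the tool's axes as they then stand; what a row does not reach is not made up. A row lasts 1/10 s, in which the tool goes at most 50 mm and 8.59 degrees, less where a joint would pass 70% of its speed; a pose out of reach is approached as far as the arm can. A call is refused whole if a number of a shift passes 50 or a number of a turn 0.15, either way. A call with a gripper value outside its range is refused whole. "grip" is the opening, from 0 (shut) to 1 (fully open), set as the call begins (left out, the last holds). The fingers move at their own pace and stop on an object; "squeeze" is the grip in N (left out, the last holds). Time passes only in rows, so rows that do not move let the fingers close. It gives the time, the measured TCP pose, the force, the opening and the grip force at its end, in the units of the state.
- state(): the state, without advancing time (a new reading comes with each control period).
- grab_frame(name): name is "scene" or "side" or "wrist"; returns a dict with "img" (420x560x3 uint8, red, green, blue), "z_map" (420x560 float32, mm along the optical axis (not along the pixel's ray), 0 where there is no reading), "fx", "fy", "cx", "cy" (pixels), "rvec" (rotation vector, rad) and "tvec" (3), from world to camera coordinates, as OpenCV has them. Camera axes: x right, y down, z forward; pixel columns grow to the right and rows downward; lengths in mm; the calibration is good to about 2 mm. A picture is of the moment at which its call begins.
- job_done(): hands the job in; it is judged then, once.
Trained networks look in the newest picture that a camera, given by its name, has taken for a name from the list of things; names that differ only in an ending like _2 or _b are one class to them, and where a whole thing is asked for, a point or a joint stands for the part that bears it (a point fixed in the world has none). Each returns a list of dicts, best first, with "p" (0 to 1); they miss things now and then, are a little off and sometimes report something else, mostly with a low value. They report only what shows in the picture. A call takes as long as a camera call. They do not tell look-alikes from the thing itself.
- masks_of(camera, label): "pixels" (420x560 bool, what is visible of it) and "box" ([centre column, centre row, width, height] in pixels, round what is visible of it).
- landmark_of(camera, label): "point" ([column, row] in pixels: a listed point, or the origin of a listed thing).
The state is a dict: "time_s": time; "qpos": joint angles; "qvel": joint speeds; "effort": joint torques, N m; "ee_pos": TCP position; "ee_rot": TCP orientation; "force": force on the tool from outside, world axes, zero at the start; "torque": the same for the moment, N m; "gripper_width": finger opening in mm; "gripper_force": force on a finger pad.
Only numpy, scipy, OpenCV 4.12 (cv2) and the standard library are available. Lean on these libraries where they do the work, as an engineer would, in place of code of your own. Each camera call takes 0.05 s, during which the arm holds its last target. There are 200 camera calls.

## Working session

There is one attempt and no reset: what is moved stays moved. The work goes in short steps, Python scripts to look and compute and a tool call to move; the robot and the scene stay as the last step left them, time stands still between calls to the robot, and variables do not carry over. Pictures are saved under pics/ and viewed, at most 10 in all, crops included, and the job is handed in when it is done.

Besides the shell and the picture viewer there is one more tool, called after "Call:" as name(argument=value, ...) on one line, values as JSON. move_arm: Moves the arm, as the interface text tells. Its arguments: {"type":"object","properties":{"plan":{"type":"array","items":{"type":"object","properties":{"x":{"type":"number"},"y":{"type":"number"},"z":{"type":"number"},"rx":{"type":"number"},"ry":{"type":"number"},"rz":{"type":"number"}}}},"grip":{"type":"number"},"squeeze":{"type":"number"}},"required":["plan"]}

```bash
mkdir -p pics; cat > h.py <<'E'
import numpy as np, cv2
from workcell import *
def cam(f):
    R=cv2.Rodrigues(np.array(f["rvec"],float))[0]; return R,np.array(f["tvec"],float).ravel()
def world(f,u,v,d=None):
    R,t=cam(f); u=np.asarray(u,float);v=np.asarray(v,float)
    if d is None: d=f["z_map"][v.astype(int),u.astype(int)]
    p=np.stack([(u-f["cx"])/f["fx"]*d,(v-f["cy"])/f["fy"]*d,d+0*u],-1)
    return (p-t)@R
def onz(f,u,v,z):
    R,t=cam(f); o=-R.T@t; r=R.T@np.array([(u-f["cx"])/f["fx"],(v-f["cy"])/f["fy"],1.])
    return o+r*(z-o[2])/r[2]
def pix(f,P):
    R,t=cam(f); q=R@np.asarray(P,float)+t; return f["fx"]*q[0]/q[2]+f["cx"],f["fy"]*q[1]/q[2]+f["cy"]
def save(f,n): cv2.imwrite("pics/"+n,f["img"][:,:,::-1])
E
python3 - <<'E'
from h import *
s=state();print(pinch_z if not callable(pinch_z) else pinch_z(), s["time_s"],s["ee_rot"],s["gripper_width"])
for c in ["scene","side"]:
    f=grab_frame(c);save(f,c+"0.png");print(c,f["fx"],-cam(f)[0].T@cam(f)[1])
    for n in ["jar","balance","dispenser","wheel","steel_ball","white_ball","amber_bottle","yellow_cap_bottle","label_tape","marker_black"]:
        for m in masks_of(c,n)[:6]:
            if m["p"]<.3: continue
            v,u=np.nonzero(m["pixels"]);P=world(f,u,v);P=P[f["z_map"][v,u]>0]
            print(n,round(m["p"],2),np.round(m["box"]),np.percentile(P,3,0).round(),np.percentile(P,97,0).round() if len(P) else 0)
    for n in ["knob_grip","drop_hole","lever_pad","jar_seat","pan","steel_ball","white_ball","dispenser"]:
        for m in landmark_of(c,n)[:2]: print(n,round(m["p"],2),np.round(m["point"],1))
print(state()["time_s"])
E
```

```text
18.8 0.0 [-1.79898350e+02 -1.43489352e-03  8.99986599e+01] 91.1819986879898
scene 411.8156053899965 [-598.69543975 -869.31953036  757.11465941]
jar 0.69 [379. 298.  21.  28.] [ 349. -651.    7.] [ 407. -598.   51.]
jar 0.62 [308. 259.  17.  24.] [ 432. -383.    4.] [ 490. -330.   51.]
jar 0.58 [173. 228.  54.  30.] [365. 157.   9.] [520. 303.  50.]
jar 0.57 [276. 206.  10.  16.] [756. -69.   1.] [906.  -3.  51.]
balance 0.67 [175. 228.  52.  33.] [365. 157.   8.] [522. 302.  50.]
dispenser 0.91 [250. 225.  57.  58.] [ 419. -133.    5.] [675.   4. 115.]
wheel 0.8 [253. 198.  36.  25.] [ 545. -103.  116.] [668.  17. 174.]
amber_bottle 0.75 [214. 211.  10.  19.] [585. 145.   4.] [616. 177.  88.]
yellow_cap_bottle 0.82 [317. 231.  12.  27.] [ 621. -325.    8.] [ 654. -286.  108.]
label_tape 0.82 [333. 252.  21.  10.] [ 556. -419.    5.] [ 613. -363.   22.]
knob_grip 0.86 [251.2 189.3]
drop_hole 0.7 [245.3 208.8]
lever_pad 0.7 [261.2 225.3]
jar_seat 0.95 [238.3 242.4]
pan 0.72 [173.9 217.2]
dispenser 0.95 [250.7 224.9]
side 407.3688484848947 [-118.05957707  825.0632566   779.56354835]
jar
[... 423 characters left out ...]
ottle 0.71 [204. 276.  13.  23.] [585. 158.   4.] [615. 190.  90.]
yellow_cap_bottle 0.55 [261. 246.  92.  57.] [ 423. -120.    5.] [662.  36. 116.]
yellow_cap_bottle 0.54 [283. 206.  10.  29.] [ 619. -311.    5.] [ 654. -277.  108.]
label_tape 0.48 [309. 212.  15.  11.] [ 554. -410.    3.] [ 611. -350.   23.]
marker_black 0.67 [335. 251.  32.  19.] [ 302. -212.   -0.] [ 419. -179.   16.]
knob_grip 0.69 [245.7 253.1]
knob_grip 0.66 [243.7 209. ]
drop_hole 0.94 [262.2 225.9]
lever_pad 0.73 [296.9 223. ]
lever_pad 0.7 [257.4 226.7]
jar_seat 0.66 [258.3 224.2]
jar_seat 0.56 [286.  259.8]
pan 0.62 [224.6 301.9]
pan 0.37 [285.3 259.9]
steel_ball 0.23 [229.5 324.1]
dispenser 0.66 [248.8 257.6]
1.9
```

```bash
python3 - <<'E'
import cv2,numpy as np
a=cv2.imread("pics/scene0.png")[170:330,130:430];b=cv2.imread("pics/side0.png")[170:370,150:400]
a=cv2.resize(a,(800,427),interpolation=cv2.INTER_CUBIC);cv2.imwrite("pics/scene0c.png",a)
b=cv2.resize(b,(750,600),interpolation=cv2.INTER_CUBIC);cv2.imwrite("pics/side0c.png",b)
E
```

```text
(no output)
```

View pics/scene0c.png

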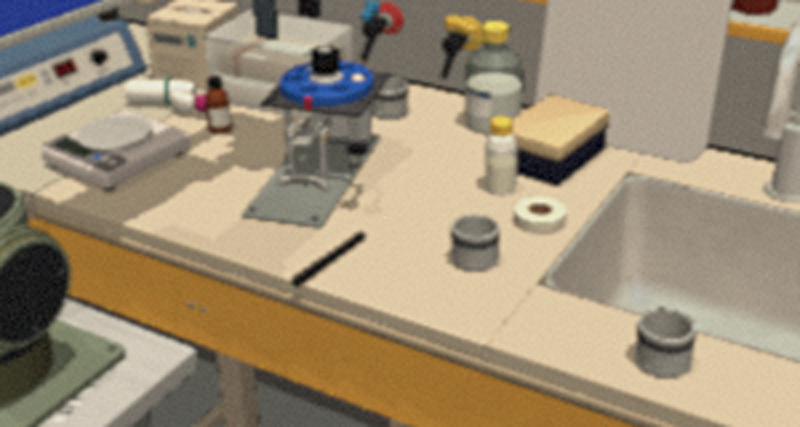

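View pics/side0c.png

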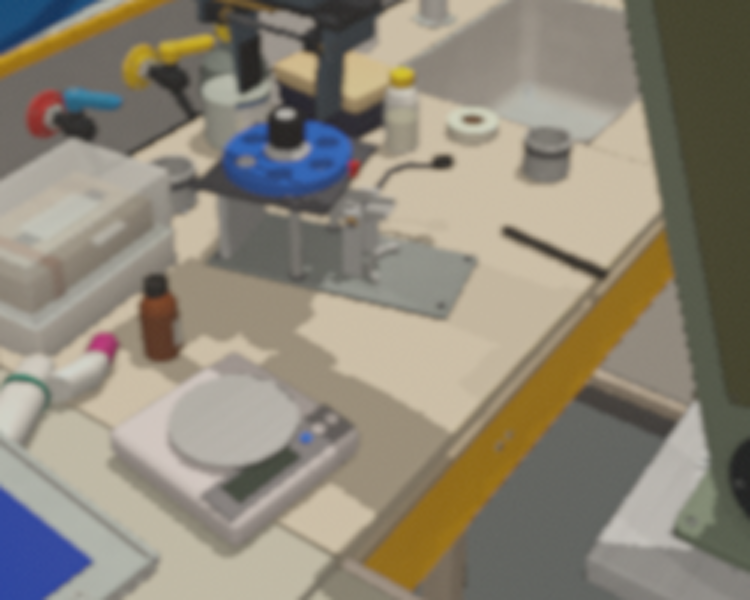

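Scene picture: jars at full-frame (308,259), (379,298), (276,206), standing about 581, 730 and 785 mm from the base. The one at (308,259) is nearest to the base, so it fits. The dispenser is at (250,225), its wheel at (253,198) and the balance at (175,228). In the side picture the lever pad is at about (297,223). Next I take the wrist view.

```bash
python3 - <<'E'
from h import *
f=grab_frame("wrist");save(f,"w0.png");print(f["fx"],-cam(f)[0].T@cam(f)[1],cam(f)[0])
for n in ["wheel","steel_ball","white_ball","lever_pad","trough","dispenser"]:
    for m in masks_of("wrist",n)[:3]:
        v,u=np.nonzero(m["pixels"]);P=world(f,u,v);P=P[f["z_map"][v,u]>0]
        print(n,round(m["p"],2),np.round(m["box"]),np.median(P,0).round() if len(P) else 0)
for n in ["knob_grip","drop_hole","lever_pad","jar_seat","steel_ball","white_ball","dispenser","wheel"]:
    for m in landmark_of("wrist",n)[:2]: print(n,round(m["p"],2),np.round(m["point"],1))
# scene/side depth: base plate fit, deck fit
for c in ["scene","side"]:
    f=grab_frame(c); v,u=np.mgrid[0:420,0:560]; P=world(f,u.ravel(),v.ravel()); 
    q=P[(P[:,0]>380)&(P[:,0]<720)&(P[:,1]>-180)&(P[:,1]<110)]
    for lo,hi,nm in [(5,11,"base"),(105,118,"deck"),(124,137,"wheeltop"),(155,180,"knob"),(94,104,"pad")]:
        k=q[(q[:,2]>lo)&(q[:,2]<hi)][:,:2].astype(np.float32)
        if len(k)>4: print(c,nm,len(k),cv2.minAreaRect(k),np.median(k,0))
crop=cv2.resize(cv2.imread("pics/scene0.png")[225:325,260:410],(750,500),interpolation=cv2.INTER_CUBIC)
cv2.imwrite("pics/jarcrop.png",crop)
E
```

```text
293.48951653647947 [574.58813534  64.866399   385.09533765] [[ 9.99999904e-01 -4.08193495e-04  1.56490251e-04]
 [-4.33529747e-04 -9.72027253e-01  2.34867689e-01]
 [ 5.62413253e-05 -2.34867735e-01 -9.72027337e-01]]
wheel 0.83 [316. 243. 147. 131.] [605. -13. 131.]
steel_ball 0.83 [342. 210.  22.  23.] [632.   6. 131.]
white_ball 0.62 [338. 292.  20.  13.] [634. -75. 133.]
lever_pad 0.66 [242. 274.  72.  98.] [537. -54.  78.]
lever_pad 0.54 [157.  30. 157.  61.] [456. 185.  36.]
trough 0.7 [240. 273.  72.  96.] [527. -54.  78.]
dispenser 0.6 [269. 235. 245. 165.] [550.  -6. 114.]
dispenser 0.2 [242. 276.  76. 100.] [536. -54.  78.]
knob_grip 0.69 [318.5 267.6]
drop_hole 0.72 [263.4 257.3]
drop_hole 0.34 [314.2 246.6]
jar_seat 0.71 [207.4 244.6]
steel_ball 0.78 [339.  210.9]
white_ball 0.59 [336.  287.8]
white_ball 0.36 [266.9 257.7]
dispenser 0.57 [303.7 218.2]
wheel 0.8 [314.4 244.6]
wheel 0.45 [206.5 244.4]
scene base 718 ((551.7824096679688, -27.153823852539062), (320.8164367675781, 212.54840087890625), 4.694547653198242) [501.70227  -66.831635]
scene deck 282 ((631.7692260742188, -
[... 508 characters left out ...]
5]
side base 1281 ((539.7567749023438, -13.856765747070312), (356.2605285644531, 201.2178192138672), 17.38157844543457) [516.80133 -42.8318 ]
side deck 468 ((631.737060546875, -8.621009826660156), (218.89756774902344, 194.9677276611328), 13.957087516784668) [575.6374    20.195816]
side wheeltop 617 ((603.0701904296875, -33.63482666015625), (136.7732696533203, 133.73037719726562), 41.02857971191406) [594.46735 -17.83594]
side knob 126 ((605.659423828125, -33.344635009765625), (42.10124588012695, 37.07293701171875), 49.901363372802734) [602.29224  -26.232887]
side pad 75 ((599.0851440429688, -36.641571044921875), (348.4205322265625, 41.091033935546875), 50.41950607299805) [692.4906   56.68307]
```

View pics/w0.png

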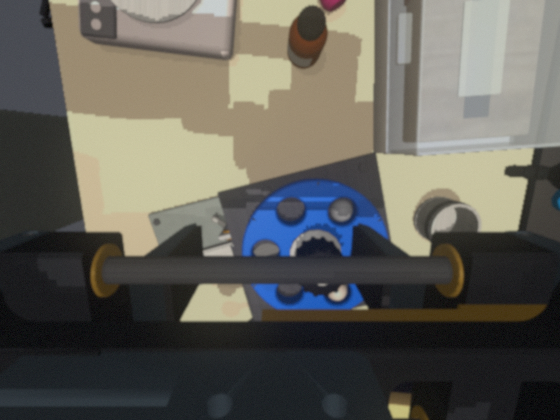

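View pics/jarcrop.png

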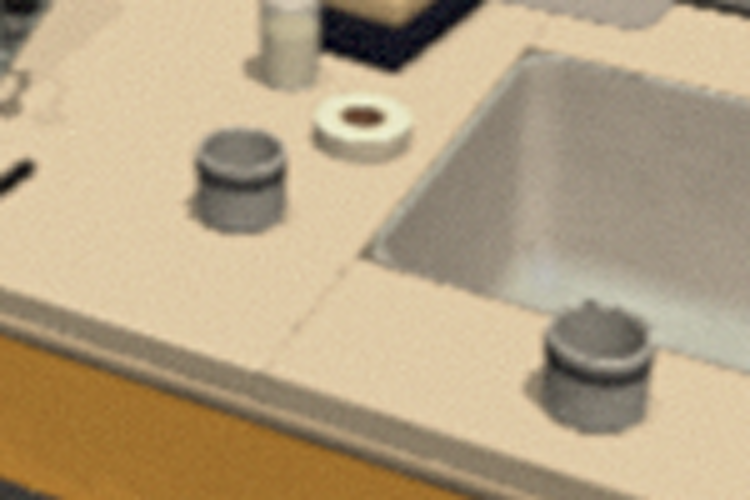

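The crop confirms the target jar at crop (240,180): upright, open, with no other nearer to the base. The wrist picture shows the steel ball at (342,210) and the white ball at (338,290). I'll move back for an unobstructed wrist view.

Call:
move_arm(plan=[{"x": -35,"z": -20},{"x": -35,"z": -20},{"x": -35,"z": -20},{"x": -35,"z": -10},{}])

```text
schema error: expected keys x, y, z, rx, ry, rz
```

```bash
python3 - <<'E'
from h import *
print(state()["time_s"],state()["ee_pos"])
f=grab_frame("wrist");save(f,"w1.png")
v,u=np.mgrid[0:420,0:560];P=world(f,u.ravel(),v.ravel());C=f["img"].reshape(-1,3).astype(int)
ok=f["z_map"].ravel()>0
b=ok&(C[:,2]>C[:,0]+60)&(P[:,2]>120)&(P[:,2]<140);k=P[b][:,:2].astype(np.float32)
print("wheel",len(k),cv2.minEnclosingCircle(k),np.percentile(k,[1,99],0))
for lo,hi,nm in [(4,12,"base"),(107,118,"deck"),(165,180,"knob"),(92,106,"pad")]:
    q=P[ok&(P[:,2]>lo)&(P[:,2]<hi)&(abs(P[:,0]-550)<180)&(abs(P[:,1]+40)<170)][:,:2].astype(np.float32)
    if len(q)>4: print(nm,len(q),cv2.minAreaRect(q),np.median(q,0))
for n in ["steel_ball","white_ball","wheel","lever_pad","knob_grip","drop_hole","jar_seat","dispenser"]:
    for m in landmark_of("wrist",n)[:2]: 
        p=m["point"];print(n,round(m["p"],2),np.round(p,1),[ (z,onz(f,*p,z).round(1)[:2]) for z in (8,101,114,124,158)])
for n in ["steel_ball","white_ball","lever_pad"]:
    for m in masks_of("wrist",n)[:2]: p=m["box"][:2];print(n,round(m["p"],2),np.round(m["box"],1),onz(f,*p,124).round(1))
E
```

```text
2.75 [ 5.75016745e+02 -3.86146071e-03  2.13963549e+02]
wheel 6567 ((609.558349609375, -35.69129943847656), 68.09662628173828) [[545.51934326 -91.8351796 ]
 [669.01669312  30.13926765]]
base 2300 ((560.7349853515625, 18.588775634765625), (343.3481750488281, 118.90043640136719), 38.116947174072266) [466.93362 -34.2588 ]
deck 7137 ((647.8128051757812, -4.631744384765625), (279.94189453125, 177.90032958984375), 32.46869659423828) [602.49396   21.250532]
knob 652 ((610.2932739257812, -35.212547302246094), (40.89692306518555, 34.57078170776367), 86.2447280883789) [608.89307 -44.79445]
pad 576 ((696.4198608398438, 91.2020263671875), (1.725069522857666, 77.73301696777344), 3.8312671184539795) [696.2671   92.98834]
steel_ball 0.8 [342.  209.3] [(8, array([660.7, -22.8])), (101, array([639.5,  -1.2])), (114, array([636.5,   1.9])), (124, array([634.2,   4.2])), (158, array([626.5,  12.1]))]
steel_ball 0.64 [313.3 245.9] [(8, array([624.3, -73.8])), (101, array([612.1, -39.6])), (114, array([610.4, -34.9])), (124, array([609. , -31.2])), (158, array([604.5, -18.7]))]
white_ball 0.71 [337.5 290.
[... 936 characters left out ...]
 139.8])), (114, array([592. , 136.3])), (124, array([591.3, 133.7])), (158, array([589.1, 124.7]))]
jar_seat 0.9 [206.  242.5] [(8, array([478.7, -68.9])), (101, array([502.3, -35.9])), (114, array([505.7, -31.3])), (124, array([508.2, -27.7])), (158, array([516.8, -15.7]))]
dispenser 0.9 [301.1 216.4] [(8, array([607. , -32.4])), (101, array([599. ,  -8.4])), (114, array([597.9,  -5.1])), (124, array([597. ,  -2.5])), (158, array([594.1,   6.3]))]
steel_ball 0.75 [340.6 209.6  22.1  22.8] [633.    3.9 124. ]
steel_ball 0.19 [156.7  31.2 159.   57.1] [479.  149.9 124. ]
white_ball 0.51 [339.6 291.8  19.   15.5] [636.2 -78.8 124. ]
lever_pad 0.77 [242.3 274.4  71.2  97. ] [541.4 -60.2 124. ]
```

View pics/w1.png

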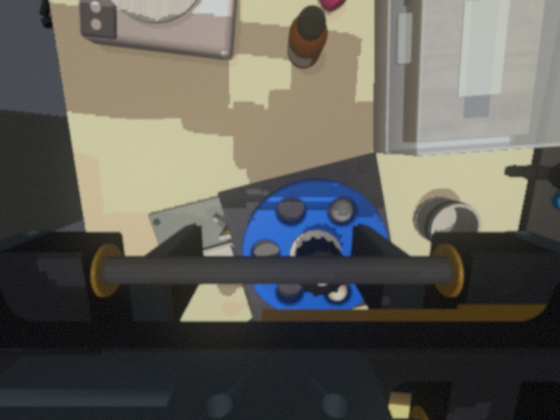

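Call:
move_arm(plan=[{"x": -35,"y": 0,"z": -20,"rx": 0,"ry": 0,"rz": 0},{"x": -35,"y": 0,"z": -20,"rx": 0,"ry": 0,"rz": 0},{"x": -35,"y": 0,"z": -20,"rx": 0,"ry": 0,"rz": 0},{"x": -35,"y": -30,"z": -10,"rx": 0,"ry": 0,"rz": 0},{"x": 0,"y": 0,"z": 0,"rx": 0,"ry": 0,"rz": 0},{"x": 0,"y": 0,"z": 0,"rx": 0,"ry": 0,"rz": 0}])

```text
time_s: 3.95
ee_pos: [544.7, -140.5, 284.4]
ee_rot: [179.9, -0.0, 89.9]
force: [0.1, 1.4, -0.3]
gripper_width: 91.4
gripper_force: 0.0
```

```bash
cat > look.py <<'E'
from h import *
import sys
print(state()["time_s"],state()["ee_pos"],state()["ee_rot"])
f=grab_frame("wrist");save(f,sys.argv[1])
v,u=np.mgrid[0:420,0:560];P=world(f,u.ravel(),v.ravel());C=f["img"].reshape(-1,3).astype(int)
ok=f["z_map"].ravel()>0
b=ok&(C[:,2]>C[:,0]+60)&(P[:,2]>120)&(P[:,2]<140);k=P[b][:,:2].astype(np.float32)
print("wheel",len(k),cv2.minEnclosingCircle(k),np.percentile(k,[1,99],0),np.median(P[b][:,2]))
for lo,hi,nm in [(165,180,"knob"),(92,106,"pad")]:
    q=P[ok&(P[:,2]>lo)&(P[:,2]<hi)&(abs(P[:,0]-550)<100)&(abs(P[:,1]+80)<110)][:,:2].astype(np.float32)
    if len(q)>4: print(nm,len(q),cv2.minAreaRect(q),np.median(q,0))
for n,z in [("steel_ball",124),("white_ball",124),("wheel",114),("lever_pad",101),("knob_grip",158),("drop_hole",114),("jar_seat",8),("dispenser",0)]:
    for m in landmark_of("wrist",n)[:2]: 
        p=m["point"];print(n,round(m["p"],2),np.round(p,1),onz(f,*p,z).round(1))
for n in sys.argv[2:]:
    for m in masks_of("wrist",n)[:2]: p=m["box"][:2];print(n,round(m["p"],2),np.round(m["box"],1),onz(f,*p,124).round(1))
E
python3 look.py w2.png steel_ball white_ball lever_pad
```

```text
3.95 [ 544.73397261 -140.53047036  284.35582348] [ 1.79936906e+02 -1.95784244e-02  8.98857101e+01]
wheel 8576 ((609.8535766601562, -35.3293571472168), 67.96712493896484) [[545.06022644 -99.23574257]
 [673.82159424  27.93457556]] 130.6625690724452
knob 1661 ((609.3645629882812, -36.0361442565918), (41.37566375732422, 40.906044006347656), 76.78387451171875) [608.38367  -36.209156]
pad 396 ((515.9156494140625, -109.19705963134766), (136.97462463378906, 30.296390533447266), 67.62010955810547) [ 493.77643 -158.87634]
steel_ball 0.82 [362.1  63.3] [633.3   2.4 124. ]
white_ball 0.72 [362.8 140.7] [639.2 -75.5 124. ]
white_ball 0.31 [337.1 104.5] [609.2 -37.9 124. ]
wheel 0.89 [334.2 104.1] [608.  -36.3 114. ]
lever_pad 0.81 [237.1 209. ] [ 495.4 -157.4  101. ]
knob_grip 0.56 [343.   97.9] [607.9 -35.9 158. ]
drop_hole 0.98 [296.9 113.3] [567.1 -45.9 114. ]
drop_hole 0.56 [359.9 141.2] [638.8 -76.1 114. ]
jar_seat 0.81 [235.6 135.2] [484.2 -67.2   8. ]
dispenser 0.28 [236.9 212.1] [ 481.  -185.8    0. ]
dispenser 0.24 [294.8 117.5] [571.7 -41.8   0. ]
steel_ball 0.58 [363.5  62.9  18.7  23.8] [634.7   2.7 124. ]
white_ball 0.59 [360.8 140.6  21.1  14.7] [637.  -75.4 124. ]
white_ball 0.45 [304.9 308.8  11.1   6.3] [ 579.7 -281.7  124. ]
lever_pad 0.72 [266.7 162.7  76.4 118.9] [533.4 -99.2 124. ]
```

View pics/w2.png

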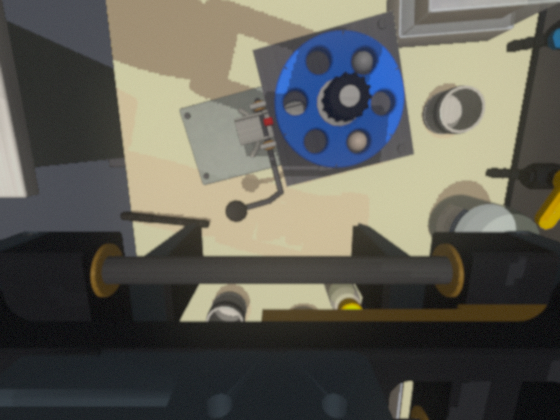

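Wrist picture: wheel hub at (346,97), steel ball (362,63), white ball (359,141), drop hole (297,113), lever pad (236,210), base-plate front corners about (182,111) and (205,185). The target jar is at (228,308).

```bash
python3 - <<'E'
from h import *
f=grab_frame("wrist")
L=[((182,110),8),((205,185),8),((255,47),114),((413,154),114),((287,187),114),((393,13),114)]
loc=np.array([(-200,58),(-200,-58),(-75,75),(75,-75),(-75,-75),(75,75)],float)
W=np.array([onz(f,*p,z)[:2] for p,z in L]);print(W.round(1))
lc,wc=loc.mean(0),W.mean(0);H=(loc-lc).T@(W-wc);a=np.arctan2(H[0,1]-H[1,0],H[0,0]+H[1,1])
R=np.array([[np.cos(a),-np.sin(a)],[np.sin(a),np.cos(a)]]);t=wc-R@lc
print(np.degrees(a),t,(W-loc@R.T-t).round(1))
for n in [(-135,0),(-160,0),(-143,-92),(-46,0)]: print(n,(R@np.array(n)+t).round(1))
for lbl in ["jar","marker_black","yellow_cap_bottle"]:
  for c in ["wrist","scene","side"]:
    if c!="wrist": g=grab_frame(c)
    else: g=f
    for m in masks_of(c,lbl)[:4]:
        v,u=np.nonzero(m["pixels"]);P=world(g,u,v)[g["z_map"][v,u]>0]
        P=P[(P[:,2]>(40 if lbl=="jar" else 3))]
        if len(P)<5: continue
        print(lbl,c,round(m["p"],2),m["box"].round() if hasattr(m["box"],"round") else m["box"],np.percentile(P,[2,98],0).round(),cv2.minEnclosingCircle(P[:,:2].astype(np.float32)))
E
```

```text
[[ 407.8  -31.4]
 [ 434.7 -140.5]
 [ 521.8   21.2]
 [ 700.2  -89.4]
 [ 556.7 -127.3]
 [ 664.1   52.9]]
14.301346069995779 [612.15526755 -35.93588113] [[ 3.7 -2.2]
 [ 2.1  1. ]
 [ 0.9  3. ]
 [-3.2  0.7]
 [-1.3 -0.2]
 [-2.2 -2.4]]
(-135, 0) [481.3 -69.3]
(-160, 0) [457.1 -75.5]
(-143, -92) [ 496.3 -160.4]
(-46, 0) [567.6 -47.3]
jar wrist 0.92 [454.4, 111.2, 59.1, 52.5] [[757. -63.  40.]
 [815.  -7.  51.]] ((786.7011108398438, -35.374839782714844), 30.519149780273438)
jar wrist 0.91 [224.9, 306.4, 41.6, 27.2] [[ 436. -346.   40.]
 [ 492. -321.   52.]] ((486.5, -230.95315551757812), 127.02156829833984)
jar scene 0.86 [308.9, 261.2, 19.1, 22.6] [[ 431. -385.   40.]
 [ 492. -328.   53.]] ((462.9558410644531, -354.10601806640625), 33.7321891784668)
jar scene 0.75 [277.3, 206.9, 10.4, 17.7] [[757. -68.  40.]
 [819. -26.  52.]] ((788.3593139648438, -43.88456726074219), 34.876834869384766)
jar scene 0.56 [380.4, 298.1, 22.2, 28.9] [[ 348. -652.   40.]
 [ 407. -598.   53.]] ((378.1309814453125, -624.91748046875), 31.96156120300293)
jar side 0.54 [332.9, 222.8, 18.9, 17.1] [[ 431. -379.   40.]
 
[... 609 characters left out ...]
7.  109.]] ((652.6410522460938, -306.7491455078125), 41.527374267578125)
marker_black side 0.55 [335.1, 251.8, 33.0, 21.3] [[ 301. -200.    4.]
 [ 420. -181.   17.]] ((360.94610595703125, -190.72723388671875), 62.54951095581055)
yellow_cap_bottle wrist 0.66 [342.5, 294.1, 31.2, 27.5] [[ 621. -303.   41.]
 [ 659. -279.  107.]] ((641.5797119140625, -297.5087890625), 21.522159576416016)
yellow_cap_bottle scene 0.77 [316.5, 231.3, 14.0, 28.4] [[ 620. -326.    6.]
 [ 646. -284.  107.]] ((655.9652709960938, -307.7047119140625), 37.33517074584961)
yellow_cap_bottle side 0.79 [283.1, 205.8, 8.8, 24.4] [[ 619. -306.   10.]
 [ 651. -278.  108.]] ((633.9688720703125, -290.30859375), 20.759981155395508)
```

Call:
move_arm(plan=[{"x": -42.3,"y": -16.5,"z": 0,"rx": 0,"ry": 0,"rz": 0},{"x": -42.3,"y": -16.5,"z": 0,"rx": 0,"ry": 0,"rz": 0},{"x": -42.3,"y": -16.5,"z": 0,"rx": 0,"ry": 0,"rz": 0},{"x": -42.3,"y": -16.5,"z": 15,"rx": 0,"ry": 0,"rz": 0},{"x": -42.3,"y": -16.5,"z": 20,"rx": 0,"ry": 0,"rz": 0},{"x": 0,"y": 0,"z": 40,"rx": 0,"ry": 0,"rz": 0},{"x": 0,"y": 0,"z": 40,"rx": 0,"ry": 0,"rz": 0},{"x": 0,"y": 0,"z": 40,"rx": 0,"ry": 0,"rz": 0},{"x": 0,"y": 0,"z": 30,"rx": 0,"ry": 0,"rz": 0},{"x": 0,"y": 0,"z": 0,"rx": 0,"ry": 0,"rz": 0}], grip=1, squeeze=20)

```text
time_s: 6.35
ee_pos: [459.9, -349.6, 94.8]
ee_rot: [-179.6, -0.3, 90.0]
force: [-0.0, -0.1, 0.4]
gripper_width: 91.5
gripper_force: 0.0
```

```bash
python3 - <<'E'
from h import *
f=grab_frame("wrist");save(f,"w3.png")
for m in masks_of("wrist","jar")[:3]:
    v,u=np.nonzero(m["pixels"]);P=world(f,u,v)[f["z_map"][v,u]>0];P=P[P[:,2]>35]
    print(round(m["p"],2),np.round(m["box"]),np.percentile(P,[2,98],0).round() if len(P) else 0)
E
```

```text
0.64 [278. 222.  79.  69.] [[ 434. -374.   36.]
 [ 490. -322.   51.]]
```

Call:
move_arm(plan=[{"x": -2.4,"y": 2,"z": 36,"rx": 0,"ry": 0,"rz": 0},{"x": 0,"y": 0,"z": 36,"rx": 0,"ry": 0,"rz": 0},{"x": 0,"y": 0,"z": 0,"rx": 0,"ry": 0,"rz": 0},{"x": 0,"y": 0,"z": 0,"rx": 0,"ry": 0,"rz": 0}])

```text
time_s: 6.85
ee_pos: [465.7, -354.8, 28.9]
ee_rot: [179.9, 0.1, 90.0]
force: [1.1, -0.8, -0.1]
gripper_width: 91.3
gripper_force: 0.0
```

Call:
move_arm(plan=[{"x": 0,"y": 0,"z": 0,"rx": 0,"ry": 0,"rz": 0},{"x": 0,"y": 0,"z": 0,"rx": 0,"ry": 0,"rz": 0},{"x": 0,"y": 0,"z": 0,"rx": 0,"ry": 0,"rz": 0},{"x": 0,"y": 0,"z": 0,"rx": 0,"ry": 0,"rz": 0},{"x": 0,"y": 0,"z": 0,"rx": 0,"ry": 0,"rz": 0},{"x": 0,"y": 0,"z": 0,"rx": 0,"ry": 0,"rz": 0}], grip=0.4, squeeze=20)

```text
time_s: 7.45
ee_pos: [463.8, -353.9, 27.7]
ee_rot: [-179.9, -0.0, 90.0]
force: [-4.0, 0.0, 6.0]
gripper_width: 59.3
gripper_force: 20.0
```

Call:
move_arm(plan=[{"x": 0,"y": 0,"z": -25,"rx": 0,"ry": 0,"rz": 0},{"x": 0,"y": 0,"z": -35,"rx": 0,"ry": 0,"rz": 0},{"x": 0,"y": 0,"z": -35,"rx": 0,"ry": 0,"rz": 0},{"x": 15,"y": -1,"z": -30,"rx": 0,"ry": 0,"rz": 0},{"x": 44,"y": -2.4,"z": 0,"rx": 0,"ry": 0,"rz": 0},{"x": 44,"y": -2.4,"z": 0,"rx": 0,"ry": 0,"rz": 0},{"x": 44,"y": -2.4,"z": 0,"rx": 0,"ry": 0,"rz": 0},{"x": 44,"y": -2.4,"z": 0,"rx": 0,"ry": 0,"rz": 0},{"x": 44,"y": -2.4,"z": 0,"rx": 0,"ry": 0,"rz": 0},{"x": 42.9,"y": -1.7,"z": 0,"rx": 0,"ry": 0,"rz": 0}], squeeze=30)

```text
time_s: 8.45
ee_pos: [449.0, -74.2, 151.7]
ee_rot: [-180.0, -0.0, 90.0]
force: [0.6, -0.1, -2.3]
gripper_width: 59.1
gripper_force: 30.0
```

Call:
move_arm(plan=[{"x": 0,"y": 0,"z": 0,"rx": 0,"ry": 0,"rz": -0.14},{"x": 0,"y": 0,"z": 0,"rx": 0,"ry": 0,"rz": -0.14},{"x": 0,"y": 0,"z": 0,"rx": 0,"ry": 0,"rz": -0.14},{"x": 0,"y": 0,"z": 0,"rx": 0,"ry": 0,"rz": -0.14},{"x": 0,"y": 0,"z": 0,"rx": 0,"ry": 0,"rz": -0.14},{"x": 0,"y": 0,"z": 0,"rx": 0,"ry": 0,"rz": -0.14},{"x": 0,"y": 0,"z": 0,"rx": 0,"ry": 0,"rz": -0.14},{"x": 0,"y": 0,"z": 0,"rx": 0,"ry": 0,"rz": -0.14},{"x": 0,"y": 0,"z": 0,"rx": 0,"ry": 0,"rz": -0.14},{"x": 0,"y": 0,"z": 0,"rx": 0,"ry": 0,"rz": -0.14}])

```text
time_s: 9.45
ee_pos: [449.5, -75.8, 151.6]
ee_rot: [180.0, -0.0, 170.5]
force: [0.6, 0.6, -1.4]
gripper_width: 59.0
gripper_force: 30.0
```

Call:
move_arm(plan=[{"x": 0,"y": 0,"z": 0,"rx": 0,"ry": 0,"rz": -0.14},{"x": 0,"y": 0,"z": 0,"rx": 0,"ry": 0,"rz": -0.14},{"x": 0,"y": 0,"z": 0,"rx": 0,"ry": 0,"rz": -0.14},{"x": 0,"y": 0,"z": 0,"rx": 0,"ry": 0,"rz": 0},{"x": 0,"y": 0,"z": 0,"rx": 0,"ry": 0,"rz": 0}])

```text
time_s: 9.95
ee_pos: [449.6, -75.9, 151.7]
ee_rot: [180.0, -0.0, -165.9]
force: [-0.1, 0.1, -2.4]
gripper_width: 59.2
gripper_force: 30.0
```

Call:
move_arm(plan=[{"x": 0,"y": 0,"z": 30,"rx": 0,"ry": 0,"rz": 0},{"x": 0,"y": 0,"z": 35,"rx": 0,"ry": 0,"rz": 0},{"x": 0,"y": 0,"z": 30,"rx": 0,"ry": 0,"rz": 0},{"x": 0,"y": 0,"z": 15,"rx": 0,"ry": 0,"rz": 0},{"x": 0,"y": 0,"z": 4,"rx": 0,"ry": 0,"rz": 0},{"x": 0,"y": 0,"z": 0,"rx": 0,"ry": 0,"rz": 0}])

```text
time_s: 10.55
ee_pos: [449.8, -76.0, 37.7]
ee_rot: [180.0, -0.0, -165.8]
force: [0.4, -0.0, -1.6]
gripper_width: 59.3
gripper_force: 30.0
```

```bash
python3 - <<'E'
from h import *
f=grab_frame("side");g=grab_frame("scene")
a=cv2.resize(f["img"][190:280,210:360],(750,450),interpolation=cv2.INTER_CUBIC)
cv2.imwrite("pics/s4.png",a[:,:,::-1])
P0=np.array([609.5,-36]);a=np.radians(14.2);R=np.array([[np.cos(a),-np.sin(a)],[np.sin(a),np.cos(a)]])
for c,f in (("side",f),("scene",g)):
    for n,z in [("jar_seat",8),("wheel",114),("jar",8),("drop_hole",114),("lever_pad",101)]:
        for m in landmark_of(c,n)[:2]:
            w=onz(f,*m["point"],z)[:2];print(c,n,round(m["p"],2),np.round(m["point"]),w.round(1),(R.T@(w-P0)).round(1))
E
```

```text
side jar_seat 0.96 [285. 263.] [470.1 -54.9] [-139.8   15.9]
side wheel 0.89 [245. 226.] [606.4 -28.2] [-1.1  8.3]
side wheel 0.24 [243. 212.] [667.2 -93.1] [ 42.  -69.5]
side jar 0.61 [294. 265.] [442.  -65.4] [-169.6   12.6]
side jar 0.55 [202. 237.] [797.5 -19.1] [186.4 -29.7]
side drop_hole 0.76 [256. 224.] [582.  -55.9] [-31.5 -12.6]
scene jar_seat 0.85 [241. 244.] [473.6 -74.1] [-141.1   -3.6]
scene wheel 0.86 [251. 200.] [631.6 -17.8] [25.9 12.2]
scene jar 0.95 [379. 301.] [ 390.2 -621.7] [-356.3 -514. ]
scene jar 0.75 [237. 246.] [452.4 -69.3] [-160.5    6.3]
scene drop_hole 0.61 [247. 205.] [580.4 -32.6] [-27.4  10.5]
scene lever_pad 0.42 [261. 222.] [ 506.5 -142.5] [-126.  -78.]
```

View pics/s4.png

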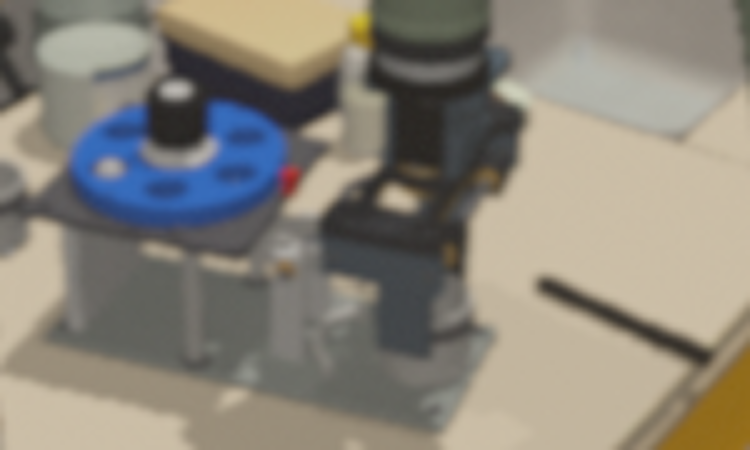

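The side crop shows the jar held by the fingers just over the base plate at about crop (440,330), in front of the trough and clear of it. I slide it in.

Call:
move_arm(plan=[{"x": -6,"y": 0,"z": 0,"rx": 0,"ry": 0,"rz": 0},{"x": -8,"y": 0,"z": 0,"rx": 0,"ry": 0,"rz": 0},{"x": -8,"y": 0,"z": 0,"rx": 0,"ry": 0,"rz": 0},{"x": -8,"y": 0,"z": 0,"rx": 0,"ry": 0,"rz": 0},{"x": 0,"y": 0,"z": 0,"rx": 0,"ry": 0,"rz": 0},{"x": 0,"y": 0,"z": 1.5,"rx": 0,"ry": 0,"rz": 0},{"x": 0,"y": 0,"z": 0,"rx": 0,"ry": 0,"rz": 0}])

```text
time_s: 11.85
ee_pos: [478.2, -68.5, 36.1]
ee_rot: [180.0, -0.1, -165.7]
force: [-0.2, 0.3, -2.6]
gripper_width: 59.0
gripper_force: 30.0
```

Call:
move_arm(plan=[{"x": 0,"y": 0,"z": 1,"rx": 0,"ry": 0,"rz": 0},{"x": 0,"y": 0,"z": 0.5,"rx": 0,"ry": 0,"rz": 0},{"x": 0,"y": 0,"z": 0,"rx": 0,"ry": 0,"rz": 0}])

```text
time_s: 12.15
ee_pos: [478.4, -68.6, 35.7]
ee_rot: [180.0, -0.0, -165.7]
force: [-2.6, 1.8, 5.1]
gripper_width: 59.2
gripper_force: 30.0
```

Call:
move_arm(plan=[{"x": 0,"y": 0,"z": 0,"rx": 0,"ry": 0,"rz": 0},{"x": 0,"y": 0,"z": 0,"rx": 0,"ry": 0,"rz": 0},{"x": 0,"y": 0,"z": 0,"rx": 0,"ry": 0,"rz": 0},{"x": 0,"y": 0,"z": -15,"rx": 0,"ry": 0,"rz": 0},{"x": 0,"y": 0,"z": -40,"rx": 0,"ry": 0,"rz": 0},{"x": 15,"y": 0,"z": -40,"rx": 0,"ry": 0,"rz": 0},{"x": 20,"y": 0,"z": -40,"rx": 0,"ry": 0,"rz": 0},{"x": 30,"y": 0,"z": -35,"rx": 0,"ry": 0,"rz": 0},{"x": 30,"y": 0,"z": -35,"rx": 0,"ry": 0,"rz": 0},{"x": 0,"y": 0,"z": 0,"rx": 0,"ry": 0,"rz": 0}], grip=0.79)

```text
time_s: 13.15
ee_pos: [386.5, -93.0, 244.4]
ee_rot: [-179.7, 0.4, -165.8]
force: [0.7, -0.5, -0.5]
gripper_width: 71.7
gripper_force: 0.0
```

```bash
python3 look.py w5.png; python3 - <<'E'
from h import *
f=grab_frame("wrist")
P0=np.array([609.5,-36]);a=np.radians(14.2);R=np.array([[np.cos(a),-np.sin(a)],[np.sin(a),np.cos(a)]])
for m in masks_of("wrist","jar")[:3]:
    v,u=np.nonzero(m["pixels"]);P=world(f,u,v)[f["z_map"][v,u]>0];P=P[P[:,2]>51]
    print(round(m["p"],2),np.round(m["box"]),np.percentile((P[:,:2]-P0)@R,[2,98],0).round() if len(P) else 0,cv2.minEnclosingCircle(P[:,:2].astype(np.float32)))
E
```

```text
13.15 [386.52609309 -93.03442481 244.3557244 ] [-179.72102549    0.42724988 -165.80955701]
0.67 [277. 243.  43.  23.] [[-169.  -26.]
 [-152.   25.]] ((461.738037109375, -74.03428649902344), 26.86689567565918)
0.51 [480. 233.  40.  22.] 0 ((0.0, 0.0), 0.0)Traceback (most recent call last):
  File "look.py", line 8, in <module>
    print("wheel",len(k),cv2.minEnclosingCircle(k),np.percentile(k,[1,99],0),np.median(P[b][:,2]))
                                                   ~~~~~~~~~~~~~^^^^^^^^^^^^
    return _quantile_unchecked(
        a, q, axis, out, overwrite_input, method, keepdims, weights)
    return _ureduce(a,
                    func=_quantile_ureduce_func,
    ...<5 lines>...
                    overwrite_input=overwrite_input,
                    method=method)
    r = func(a, **kwargs)
    result = _quantile(arr,
                       quantiles=q,
    ...<2 lines>...
                       out=out,
                       weights=wgt)
    slices_having_nans = np.isnan(arr[-1, ...])
                                  ~~~^^^^^^^^^
IndexError: index -1 is out of bounds for axis 0 with size 0
```

View pics/w5.png

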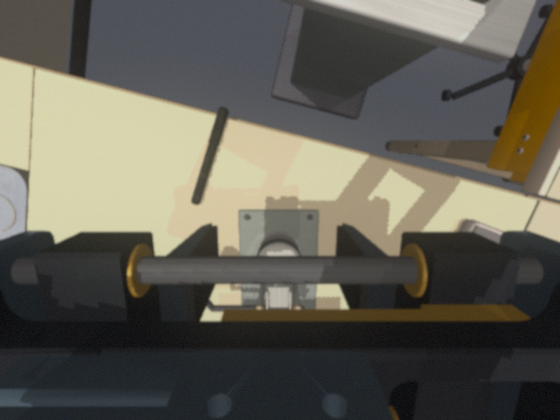

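Jar stands at the seat (its rim front at (278,242), base-plate corners (239,210) and (318,210)). I cross-check against the plate edge, then go to the knob.

```bash
python3 - <<'E'
from h import *
f=grab_frame("wrist")
A=onz(f,239,210,8)[:2];B=onz(f,318,210,8)[:2];J=onz(f,278,241,58)[:2]
d=(A-B)/np.linalg.norm(A-B);n=np.array([-d[1],d[0]])
print(A,B,np.linalg.norm(A-B),"edge->rimfront",(J-A)@n,"lateral",(J-(A+B)/2)@d)
E
```

```text
[ 427.40901087 -137.33479611] [400.01984611 -29.46482965] 111.29283898981137 edge->rimfront 28.604859628596337 lateral 0.8515806573278777
```

Call:
move_arm(plan=[{"x": -38,"y": 0,"z": 0,"rx": 0,"ry": 0,"rz": 0},{"x": -48,"y": 0,"z": 0,"rx": 0,"ry": 0,"rz": 0},{"x": -48,"y": 0,"z": 0,"rx": 0,"ry": 0,"rz": 0},{"x": -48,"y": 0,"z": 0,"rx": 0,"ry": 0,"rz": 0},{"x": -48,"y": 0,"z": 0,"rx": 0,"ry": 0,"rz": 0},{"x": 0,"y": 0,"z": 0,"rx": 0,"ry": 0,"rz": 0.14},{"x": 0,"y": 0,"z": 0,"rx": 0,"ry": 0,"rz": 0.14},{"x": 0,"y": 0,"z": 0,"rx": 0,"ry": 0,"rz": 0.14},{"x": 0,"y": 0,"z": 0,"rx": 0,"ry": 0,"rz": 0.14},{"x": 0,"y": 0,"z": 0,"rx": 0,"ry": 0,"rz": 0.14}], grip=1)

```text
time_s: 14.35
ee_pos: [609.9, -34.7, 237.1]
ee_rot: [-179.9, -0.2, 153.9]
force: [-0.3, 0.5, -1.0]
gripper_width: 91.1
gripper_force: 0.0
```

Call:
move_arm(plan=[{"x": 0,"y": 0,"z": 0,"rx": 0,"ry": 0,"rz": 0.14},{"x": 0,"y": 0,"z": 0,"rx": 0,"ry": 0,"rz": 0.14},{"x": 0,"y": 0,"z": 0,"rx": 0,"ry": 0,"rz": 0.14},{"x": 0,"y": 0,"z": 0,"rx": 0,"ry": 0,"rz": 0.14},{"x": 0,"y": 0,"z": 0,"rx": 0,"ry": 0,"rz": 0.14},{"x": 0,"y": 0,"z": 0,"rx": 0,"ry": 0,"rz": 0.14},{"x": 0,"y": 0,"z": 0,"rx": 0,"ry": 0,"rz": 0.14},{"x": 0,"y": 0,"z": 0,"rx": 0,"ry": 0,"rz": 0.14},{"x": 0,"y": 0,"z": 0,"rx": 0,"ry": 0,"rz": 0.14},{"x": 0,"y": 0,"z": 0,"rx": 0,"ry": 0,"rz": 0.14}])

```text
time_s: 15.35
ee_pos: [609.8, -34.7, 237.1]
ee_rot: [-179.8, 0.0, 73.7]
force: [-1.0, 0.8, 0.6]
gripper_width: 90.9
gripper_force: 0.0
```

Call:
move_arm(plan=[{"x": 0,"y": 0,"z": 0,"rx": 0,"ry": 0,"rz": 0.14},{"x": 0,"y": 0,"z": 0,"rx": 0,"ry": 0,"rz": 0},{"x": 0,"y": 0,"z": 0,"rx": 0,"ry": 0,"rz": 0}])

```text
time_s: 15.65
ee_pos: [609.7, -34.9, 238.1]
ee_rot: [-179.8, 0.1, 66.1]
force: [-0.3, -1.0, -0.5]
gripper_width: 91.0
gripper_force: 0.0
```

Call:
move_arm(plan=[{"x": 0,"y": 0,"z": 30,"rx": 0,"ry": 0,"rz": 0},{"x": 0,"y": 0,"z": 35,"rx": 0,"ry": 0,"rz": 0},{"x": 0,"y": 0,"z": 24,"rx": 0,"ry": 0,"rz": 0},{"x": 0,"y": 0,"z": 9,"rx": 0,"ry": 0,"rz": 0},{"x": 0,"y": 0,"z": 0,"rx": 0,"ry": 0,"rz": 0}])

```text
time_s: 16.15
ee_pos: [609.1, -35.1, 140.4]
ee_rot: [-179.8, 0.1, 66.0]
force: [0.3, -0.8, 0.1]
gripper_width: 91.2
gripper_force: 0.0
```

Call:
move_arm(plan=[{"x": 0,"y": 0,"z": 0,"rx": 0,"ry": 0,"rz": 0},{"x": 0,"y": 0,"z": 0,"rx": 0,"ry": 0,"rz": 0},{"x": 0,"y": 0,"z": 0,"rx": 0,"ry": 0,"rz": 0},{"x": 0,"y": 0,"z": 0,"rx": 0,"ry": 0,"rz": 0},{"x": 0,"y": 0,"z": 0,"rx": 0,"ry": 0,"rz": 0},{"x": 0,"y": 0,"z": 0,"rx": 0,"ry": 0,"rz": 0},{"x": 0,"y": 0,"z": 0,"rx": 0,"ry": 0,"rz": 0}], grip=0.2, squeeze=25)

```text
time_s: 16.85
ee_pos: [610.1, -35.5, 142.1]
ee_rot: [179.9, -0.0, 65.9]
force: [1.6, -0.8, 1.0]
gripper_width: 41.5
gripper_force: 25.0
```

Call:
move_arm(plan=[{"x": 0,"y": 0,"z": 0,"rx": 0,"ry": 0,"rz": -0.1},{"x": 0,"y": 0,"z": 0,"rx": 0,"ry": 0,"rz": -0.12},{"x": 0,"y": 0,"z": 0,"rx": 0,"ry": 0,"rz": -0.12},{"x": 0,"y": 0,"z": 0,"rx": 0,"ry": 0,"rz": -0.12},{"x": 0,"y": 0,"z": 0,"rx": 0,"ry": 0,"rz": -0.12},{"x": 0,"y": 0,"z": 0,"rx": 0,"ry": 0,"rz": -0.12},{"x": 0,"y": 0,"z": 0,"rx": 0,"ry": 0,"rz": -0.12},{"x": 0,"y": 0,"z": 0,"rx": 0,"ry": 0,"rz": -0.12},{"x": 0,"y": 0,"z": 0,"rx": 0,"ry": 0,"rz": -0.12},{"x": 0,"y": 0,"z": 0,"rx": 0,"ry": 0,"rz": -0.12}])

```text
time_s: 17.85
ee_pos: [610.5, -35.4, 142.2]
ee_rot: [179.9, 0.1, 133.8]
force: [1.6, 0.8, 0.3]
gripper_width: 41.1
gripper_force: 25.0
```

```bash
cat > balls.py <<'E'
from h import *
P0=np.array([609.5,-36])
for c in ["scene","side"]:
    f=grab_frame(c)
    for n in ["steel_ball","white_ball"]:
        for m in masks_of(c,n)[:3]:
            w=onz(f,*m["box"][:2],124)[:2]-P0
            print(c,n,round(m["p"],2),np.round(m["box"]),w.round(),"ang",np.degrees(np.arctan2(w[1],w[0])).round(),np.hypot(*w).round())
print(state()["time_s"],state()["qpos"])
E
python3 balls.py
```

```text
18.15 [-4.39319916e+00  2.44273739e+01  9.09241749e+01 -5.10543555e-03
  6.45424010e+01 -4.78427787e+01]
```

Call:
move_arm(plan=[{"x": 0,"y": 0,"z": 0,"rx": 0,"ry": 0,"rz": -0.14},{"x": 0,"y": 0,"z": 0,"rx": 0,"ry": 0,"rz": -0.14},{"x": 0,"y": 0,"z": 0,"rx": 0,"ry": 0,"rz": -0.14},{"x": 0,"y": 0,"z": 0,"rx": 0,"ry": 0,"rz": -0.14},{"x": 0,"y": 0,"z": 0,"rx": 0,"ry": 0,"rz": -0.14},{"x": 0,"y": 0,"z": 0,"rx": 0,"ry": 0,"rz": -0.14},{"x": 0,"y": 0,"z": 0,"rx": 0,"ry": 0,"rz": -0.14},{"x": 0,"y": 0,"z": 0,"rx": 0,"ry": 0,"rz": -0.1},{"x": 0,"y": 0,"z": 0,"rx": 0,"ry": 0,"rz": -0.06},{"x": 0,"y": 0,"z": 0,"rx": 0,"ry": 0,"rz": -0.06}])

```text
time_s: 19.15
ee_pos: [610.6, -35.0, 142.1]
ee_rot: [-180.0, 0.1, -157.7]
force: [3.6, -0.2, -1.1]
gripper_width: 41.5
gripper_force: 25.0
```

Call:
move_arm(plan=[{"x": 0,"y": 0,"z": 0,"rx": 0,"ry": 0,"rz": 0},{"x": 0,"y": 0,"z": 0,"rx": 0,"ry": 0,"rz": 0},{"x": 0,"y": 0,"z": 0,"rx": 0,"ry": 0,"rz": 0},{"x": 0,"y": 0,"z": 0,"rx": 0,"ry": 0,"rz": 0}])

```text
time_s: 19.55
ee_pos: [610.5, -35.0, 142.1]
ee_rot: [-180.0, 0.1, -157.8]
force: [5.8, 1.0, -1.8]
gripper_width: 41.7
gripper_force: 25.0
```

```bash
python3 balls.py; python3 - <<'E'
from h import *
f=grab_frame("side");g=grab_frame("wrist")
a=cv2.resize(f["img"][190:280,210:340],(650,450),interpolation=cv2.INTER_CUBIC)
cv2.imwrite("pics/s6.png",a[:,:,::-1]);save(g,"w6.png")
for n in ["steel_ball","white_ball"]: print(n,[(round(m["p"],2),np.round(m["box"])) for m in masks_of("wrist",n)])
E
```

```text
scene steel_ball 0.33 [252. 200.  36.  27.] [-1. -3.] ang -100.0 3.0
side steel_ball 0.54 [229. 322.  81.  64.] [-249.  367.] ang 124.0 443.0
19.85 [-4.37984263e+00  2.44267754e+01  9.09236385e+01  3.98076478e-02
  6.45363529e+01 -1.16612159e+02]
steel_ball [(0.69, array([281., 177.,  26.,  26.]))]
white_ball []
```

```bash
python3 - <<'E'
from h import *
f=grab_frame("wrist")
P0=np.array([609.5,-36]);a=np.radians(14.2);R=np.array([[np.cos(a),-np.sin(a)],[np.sin(a),np.cos(a)]])
for p in [(281,177),(276,177),(286,177),(281,170),(281,184),(281,160),(281,195)]:
    w=world(f,*p);print(p,((w[:2]-P0)@R).round(1),w[2].round(1))
print("zrange",[ (z,((onz(f,281,177,z)[:2]-P0)@R).round(1)) for z in (80,124)])
c=f["img"][110:270,170:390];cv2.imwrite("pics/w6.png",cv2.resize(c,(770,560),interpolation=cv2.INTER_CUBIC)[:,:,::-1])
E
```

```text
(281, 177) [-38.4  -2.2] 90.3
(276, 177) [-37.6  -6. ] 88.2
(286, 177) [-38.8   1.6] 89.3
(281, 170) [-43.4  -2.9] 88.4
(281, 184) [-32.7  -1.4] 87.5
(281, 160) [-49.9  -3.6] 71.6
(281, 195) [-31.8  -1.8] 130.6
zrange [(80, array([-37.2,  -1.9])), (124, array([-42.3,  -3.2]))]
```

View pics/w6.png

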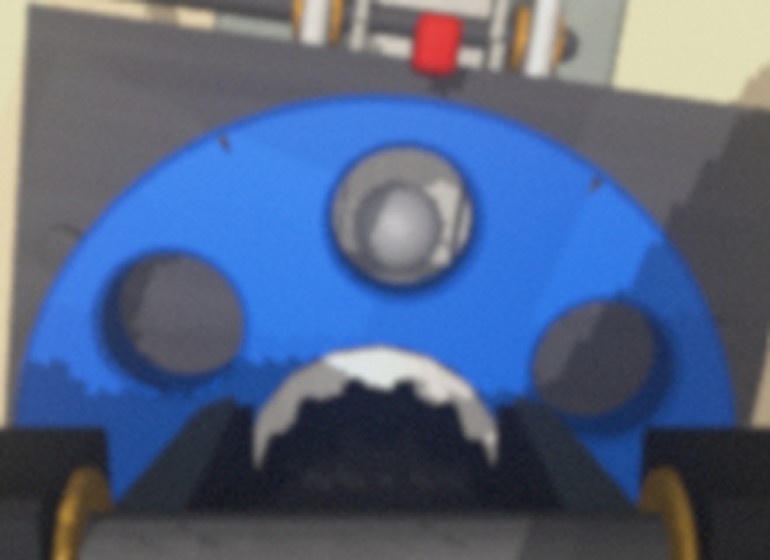

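The enlarged wrist crop shows the steel ball lying below the wheel at (400,225), seen through the pocket over the hole. Its top is at z 90, so it is in the trough. I release the knob and go to the lever.

Call:
move_arm(plan=[{"x": 0,"y": 0,"z": 0,"rx": 0,"ry": 0,"rz": 0},{"x": 0,"y": 0,"z": 0,"rx": 0,"ry": 0,"rz": 0},{"x": 0,"y": 0,"z": 0,"rx": 0,"ry": 0,"rz": 0},{"x": 0,"y": 0,"z": -20,"rx": 0,"ry": 0,"rz": 0},{"x": 0,"y": 0,"z": -40,"rx": 0,"ry": 0,"rz": 0},{"x": 0,"y": 0,"z": -40,"rx": 0,"ry": 0,"rz": 0}], grip=0.75)

```text
time_s: 20.7
ee_pos: [608.5, -35.4, 242.3]
ee_rot: [179.9, -0.2, -157.7]
force: [0.8, -0.6, 0.5]
gripper_width: 68.5
gripper_force: 0.0
```

Call:
move_arm(plan=[{"x": 38.6,"y": -17.7,"z": 0,"rx": 0,"ry": 0,"rz": 0},{"x": 38.6,"y": -17.7,"z": 0,"rx": 0,"ry": 0,"rz": 0},{"x": 38.6,"y": -17.7,"z": 0,"rx": 0,"ry": 0,"rz": 0},{"x": 38.6,"y": -17.7,"z": 0,"rx": 0,"ry": 0,"rz": 0},{"x": 0,"y": 0,"z": 35,"rx": 0,"ry": 0,"rz": 0},{"x": 0,"y": 0,"z": 35,"rx": 0,"ry": 0,"rz": 0},{"x": 0,"y": 0,"z": 35,"rx": 0,"ry": 0,"rz": 0},{"x": 0,"y": 0,"z": 15,"rx": 0,"ry": 0,"rz": 0},{"x": 0,"y": 0,"z": 0,"rx": 0,"ry": 0,"rz": 0}], grip=0)

```text
time_s: 21.6
ee_pos: [491.4, -158.8, 119.6]
ee_rot: [179.8, -0.3, -157.7]
force: [0.4, 0.4, 0.3]
gripper_width: 0.7
gripper_force: 0.0
```

Call:
move_arm(plan=[{"x": -2,"y": 0,"z": 12,"rx": 0,"ry": 0,"rz": 0},{"x": 0,"y": 0,"z": 6,"rx": 0,"ry": 0,"rz": 0},{"x": 0,"y": 0,"z": 5,"rx": 0,"ry": 0,"rz": 0},{"x": 0,"y": 0,"z": 5,"rx": 0,"ry": 0,"rz": 0},{"x": 0,"y": 0,"z": 5,"rx": 0,"ry": 0,"rz": 0},{"x": 0,"y": 0,"z": 4,"rx": 0,"ry": 0,"rz": 0},{"x": 0,"y": 0,"z": 2,"rx": 0,"ry": 0,"rz": 0},{"x": 0,"y": 0,"z": 0,"rx": 0,"ry": 0,"rz": 0},{"x": 0,"y": 0,"z": 0,"rx": 0,"ry": 0,"rz": 0},{"x": 0,"y": 0,"z": 0,"rx": 0,"ry": 0,"rz": 0}])

```text
time_s: 22.6
ee_pos: [495.7, -158.6, 83.1]
ee_rot: [-180.0, 0.0, -157.7]
force: [-2.4, -1.1, 3.1]
gripper_width: 0.3
gripper_force: 1.3
```

Call:
move_arm(plan=[{"x": 0,"y": 0,"z": 0,"rx": 0,"ry": 0,"rz": 0},{"x": 0,"y": 0,"z": 0,"rx": 0,"ry": 0,"rz": 0},{"x": 0,"y": 0,"z": 0,"rx": 0,"ry": 0,"rz": 0},{"x": 0,"y": 0,"z": 0,"rx": 0,"ry": 0,"rz": 0}])

```text
time_s: 23.0
ee_pos: [495.7, -158.6, 83.0]
ee_rot: [-180.0, 0.0, -157.7]
force: [-2.0, -0.8, 3.1]
gripper_width: 0.4
gripper_force: 1.4
```

Call:
move_arm(plan=[{"x": 0,"y": 0,"z": 2,"rx": 0,"ry": 0,"rz": 0},{"x": 0,"y": 0,"z": 2,"rx": 0,"ry": 0,"rz": 0},{"x": 0,"y": 0,"z": 0,"rx": 0,"ry": 0,"rz": 0},{"x": 0,"y": 0,"z": 0,"rx": 0,"ry": 0,"rz": 0},{"x": 0,"y": 0,"z": 0,"rx": 0,"ry": 0,"rz": 0},{"x": 0,"y": 0,"z": -8,"rx": 0,"ry": 0,"rz": 0},{"x": 0,"y": 0,"z": -10,"rx": 0,"ry": 0,"rz": 0},{"x": 0,"y": 0,"z": -15,"rx": 0,"ry": 0,"rz": 0},{"x": 0,"y": 0,"z": -35,"rx": 0,"ry": 0,"rz": 0},{"x": 0,"y": 0,"z": -40,"rx": 0,"ry": 0,"rz": 0}])

```text
time_s: 24.0
ee_pos: [494.9, -158.2, 187.0]
ee_rot: [179.9, -0.1, -157.7]
force: [0.8, -0.7, -0.4]
gripper_width: 0.7
gripper_force: 0.0
```

Call:
move_arm(plan=[{"x": 0,"y": 0,"z": -45,"rx": 0,"ry": 0,"rz": 0},{"x": -34,"y": 25.8,"z": -15,"rx": 0,"ry": 0,"rz": 0},{"x": -34,"y": 25.8,"z": 0,"rx": 0,"ry": 0,"rz": 0},{"x": -34,"y": 25.8,"z": 0,"rx": 0,"ry": 0,"rz": 0},{"x": 0,"y": 0,"z": 0,"rx": 0,"ry": 0,"rz": 0}], grip=0.79)

```text
time_s: 24.5
ee_pos: [562.8, -44.3, 246.7]
ee_rot: [179.9, 0.1, -157.4]
force: [-0.9, -0.1, 1.2]
gripper_width: 37.4
gripper_force: 0.0
```

```bash
python3 - <<'E'
from h import *
f=grab_frame("wrist");save(f,"w7.png")
P0=np.array([609.5,-36]);a=np.radians(14.2);R=np.array([[np.cos(a),-np.sin(a)],[np.sin(a),np.cos(a)]])
for n in ["steel_ball","jar","lever_pad"]:
    for m in masks_of("wrist",n)[:3]:
        v,u=np.nonzero(m["pixels"]);P=world(f,u,v)[f["z_map"][v,u]>0];L=(P[:,:2]-P0)@R
        print(n,round(m["p"],2),np.round(m["box"]),np.c_[L,P[:,2]].mean(0).round(1),np.percentile(np.c_[L,P[:,2]],[2,98],0).round())
c=f["img"][60:260,140:420];cv2.imwrite("pics/w7c.png",cv2.resize(c,(784,560),interpolation=cv2.INTER_CUBIC)[:,:,::-1])
E
```

```text
steel_ball 0.64 [284. 111.  15.  18.] [-153.4   -2.6   28.8] [[-163.  -12.   13.]
 [-145.    6.   33.]]
jar 0.92 [284. 117.  55.  48.] [-1.425e+02 -1.000e-01  2.890e+01] [[-166.  -28.   11.]
 [-119.   27.   59.]]
lever_pad 0.9 [250. 151. 123. 132.] [-97.3 -37.9  82.4] [[-153. -103.    8.]
 [ -30.   15.  103.]]
```

View pics/w7c.png

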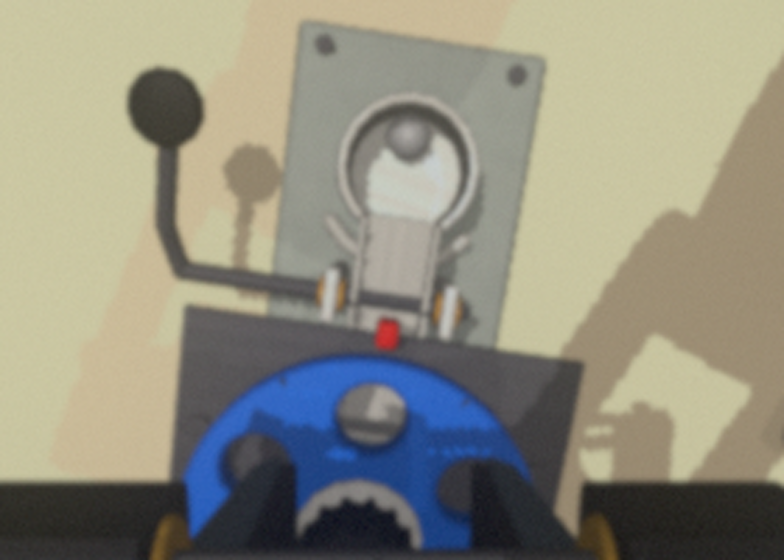

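The crop shows the steel ball inside the jar at (407,135), the trough back up and the lever pad free at (165,107). I regrip the jar along the path I left it by.

Call:
move_arm(plan=[{"x": 0,"y": 0,"z": 0,"rx": 0,"ry": 0,"rz": 0.145},{"x": 44,"y": -1.5,"z": 0,"rx": 0,"ry": 0,"rz": 0},{"x": 44,"y": -1.5,"z": 0,"rx": 0,"ry": 0,"rz": 0},{"x": 0,"y": 0,"z": 40,"rx": 0,"ry": 0,"rz": 0},{"x": 0,"y": 0,"z": 40,"rx": 0,"ry": 0,"rz": 0},{"x": 0,"y": 0,"z": 30,"rx": 0,"ry": 0,"rz": 0},{"x": 0,"y": 0,"z": 0,"rx": 0,"ry": 0,"rz": 0},{"x": 0,"y": 0,"z": 0,"rx": 0,"ry": 0,"rz": 0}], grip=0.79)

```text
time_s: 25.5
ee_pos: [476.0, -73.3, 137.6]
ee_rot: [-180.0, 0.0, -166.1]
force: [1.3, -0.2, 0.3]
gripper_width: 72.1
gripper_force: 0.0
```

Call:
move_arm(plan=[{"x": -3,"y": 4,"z": 20,"rx": 0,"ry": 0,"rz": 0.005},{"x": 0,"y": 0,"z": 30,"rx": 0,"ry": 0,"rz": 0},{"x": 0,"y": 0,"z": 30,"rx": 0,"ry": 0,"rz": 0},{"x": 0,"y": 0,"z": 15,"rx": 0,"ry": 0,"rz": 0},{"x": 0,"y": 0,"z": 6,"rx": 0,"ry": 0,"rz": 0},{"x": 0,"y": 0,"z": 0,"rx": 0,"ry": 0,"rz": 0}])

```text
time_s: 26.1
ee_pos: [479.0, -68.3, 36.9]
ee_rot: [-180.0, 0.1, -166.3]
force: [-0.5, 0.3, -0.5]
gripper_width: 72.0
gripper_force: 0.0
```

Call:
move_arm(plan=[{"x": 0,"y": 0,"z": 0,"rx": 0,"ry": 0,"rz": 0},{"x": 0,"y": 0,"z": 0,"rx": 0,"ry": 0,"rz": 0},{"x": 0,"y": 0,"z": 0,"rx": 0,"ry": 0,"rz": 0},{"x": 0,"y": 0,"z": 0,"rx": 0,"ry": 0,"rz": 0}], grip=0.4, squeeze=30)

```text
time_s: 26.5
ee_pos: [479.1, -68.2, 37.4]
ee_rot: [-179.9, 0.2, -166.3]
force: [-0.4, -1.6, 7.2]
gripper_width: 59.4
gripper_force: 30.0
```

Call:
move_arm(plan=[{"x": 0,"y": 0,"z": -2,"rx": 0,"ry": 0,"rz": 0},{"x": 6,"y": 0,"z": 0,"rx": 0,"ry": 0,"rz": 0},{"x": 10,"y": 0,"z": 0,"rx": 0,"ry": 0,"rz": 0},{"x": 10,"y": 0,"z": 0,"rx": 0,"ry": 0,"rz": 0},{"x": 10,"y": 0,"z": 0,"rx": 0,"ry": 0,"rz": 0},{"x": 0,"y": 0,"z": -20,"rx": 0,"ry": 0,"rz": 0},{"x": 0,"y": 0,"z": -35,"rx": 0,"ry": 0,"rz": 0},{"x": 0,"y": 0,"z": -35,"rx": 0,"ry": 0,"rz": 0},{"x": 0,"y": 0,"z": 0,"rx": 0,"ry": 0,"rz": 0},{"x": 0,"y": 0,"z": 0,"rx": 0,"ry": 0,"rz": 0}])

```text
time_s: 27.5
ee_pos: [442.1, -76.5, 127.9]
ee_rot: [-180.0, 0.0, -166.3]
force: [-0.1, -0.9, -3.9]
gripper_width: 59.2
gripper_force: 30.0
```

```bash
python3 - <<'E'
from h import *
print(state()["ee_pos"],state()["force"])
for c in ["scene","side"]:
    f=grab_frame(c)
    for m in landmark_of(c,"pan")[:2]: print(c,round(m["p"],2),np.round(m["point"]),onz(f,*m["point"],48).round(1))
    v,u=np.mgrid[0:420,0:560];P=world(f,u.ravel(),v.ravel())
    k=P[(P[:,2]>44)&(P[:,2]<53)&(P[:,0]>340)&(P[:,0]<560)&(P[:,1]>140)&(P[:,1]<340)][:,:2].astype(np.float32)
    print(len(k),cv2.minEnclosingCircle(k),np.percentile(k,[1,99],0).round(),k.mean(0))
    for m in masks_of(c,"pan")[:1]:
        v,u=np.nonzero(m["pixels"]);P=world(f,u,v);print("balance mask",np.percentile(P,[2,98],0).round())
E
```

```text
[442.12881268 -76.50939419 127.93371391] [-0.08686553 -0.93576886 -3.94795101]
scene 0.83 [175. 217.] [467.1 239.2  48. ]
292 ((453.039794921875, 233.8225860595703), 59.747833251953125) [[397. 182.]
 [506. 288.]] [449.1068 234.0979]
balance mask [[364. 156.   1.]
 [522. 312.  50.]]
side 0.81 [222. 304.] [472.5 234.1  48. ]
1057 ((440.5551452636719, 239.7782440185547), 66.03105926513672) [[396. 188.]
 [501. 293.]] [447.0551  242.44756]
balance mask [[364. 172.  16.]
 [525. 320.  51.]]
```

Call:
move_arm(plan=[{"x": -6,"y": 21.6,"z": 0,"rx": 0,"ry": 0,"rz": 0},{"x": -12,"y": 43.3,"z": 0,"rx": 0,"ry": 0,"rz": 0},{"x": -12,"y": 43.3,"z": 0,"rx": 0,"ry": 0,"rz": 0},{"x": -12,"y": 43.3,"z": 0,"rx": 0,"ry": 0,"rz": 0},{"x": -12,"y": 43.3,"z": 0,"rx": 0,"ry": 0,"rz": 0},{"x": -12,"y": 43.3,"z": 0,"rx": 0,"ry": 0,"rz": 0},{"x": -12,"y": 43.3,"z": 0,"rx": 0,"ry": 0,"rz": 0},{"x": -6,"y": 21.6,"z": 0,"rx": 0,"ry": 0,"rz": 0},{"x": 0,"y": 0,"z": 0,"rx": 0,"ry": 0,"rz": 0},{"x": 0,"y": 0,"z": 0,"rx": 0,"ry": 0,"rz": 0}])

```text
time_s: 28.8
ee_pos: [452.1, 237.6, 127.1]
ee_rot: [-179.9, -0.1, -166.2]
force: [0.6, 0.4, -2.2]
gripper_width: 59.1
gripper_force: 30.0
```

Call:
move_arm(plan=[{"x": 0,"y": 0,"z": 20,"rx": 0,"ry": 0,"rz": 0},{"x": 0,"y": 0,"z": 18,"rx": 0,"ry": 0,"rz": 0},{"x": 0,"y": 0,"z": 8,"rx": 0,"ry": 0,"rz": 0},{"x": 0,"y": 0,"z": 2,"rx": 0,"ry": 0,"rz": 0},{"x": 0,"y": 0,"z": 0,"rx": 0,"ry": 0,"rz": 0},{"x": 0,"y": 0,"z": 0,"rx": 0,"ry": 0,"rz": 0}])

```text
time_s: 29.4
ee_pos: [453.4, 237.8, 80.7]
ee_rot: [180.0, 0.1, -166.3]
force: [-0.4, 0.4, -3.3]
gripper_width: 59.2
gripper_force: 30.0
```

Call:
move_arm(plan=[{"x": 0,"y": 0,"z": 2,"rx": 0,"ry": 0,"rz": 0},{"x": 0,"y": 0,"z": 1,"rx": 0,"ry": 0,"rz": 0},{"x": 0,"y": 0,"z": 0,"rx": 0,"ry": 0,"rz": 0}])

```text
time_s: 29.7
ee_pos: [452.9, 237.9, 77.4]
ee_rot: [180.0, 0.1, -166.3]
force: [0.0, -0.6, -0.2]
gripper_width: 59.0
gripper_force: 30.0
```

Call:
move_arm(plan=[{"x": 0,"y": 0,"z": 0.7,"rx": 0,"ry": 0,"rz": 0},{"x": 0,"y": 0,"z": 0,"rx": 0,"ry": 0,"rz": 0}])

```text
time_s: 29.9
ee_pos: [452.9, 238.0, 77.4]
ee_rot: [180.0, 0.1, -166.3]
force: [-2.1, -1.0, 5.5]
gripper_width: 59.1
gripper_force: 30.0
```

Landed. I release and rise.

Call:
move_arm(plan=[{"x": 0,"y": 0,"z": 0,"rx": 0,"ry": 0,"rz": 0},{"x": 0,"y": 0,"z": 0,"rx": 0,"ry": 0,"rz": 0},{"x": 0,"y": 0,"z": 0,"rx": 0,"ry": 0,"rz": 0},{"x": 0,"y": 0,"z": -15,"rx": 0,"ry": 0,"rz": 0},{"x": 0,"y": 0,"z": -35,"rx": 0,"ry": 0,"rz": 0},{"x": 0,"y": 0,"z": -40,"rx": 0,"ry": 0,"rz": 0},{"x": -30,"y": 0,"z": -30,"rx": 0,"ry": 0,"rz": 0},{"x": -40,"y": 0,"z": -10,"rx": 0,"ry": 0,"rz": 0},{"x": 0,"y": 0,"z": 0,"rx": 0,"ry": 0,"rz": 0},{"x": 0,"y": 0,"z": 0,"rx": 0,"ry": 0,"rz": 0}], grip=0.9)

```text
time_s: 30.9
ee_pos: [520.7, 254.3, 205.6]
ee_rot: [-180.0, -0.1, -166.3]
force: [-0.7, -0.2, -1.0]
gripper_width: 82.0
gripper_force: 0.0
```

```bash
python3 - <<'E'
from h import *
s=state();print(s["time_s"],s["ee_pos"],s["gripper_width"])
f=grab_frame("wrist")
for n in ["jar","steel_ball"]:
    for m in masks_of("wrist",n)[:2]:
        v,u=np.nonzero(m["pixels"]);P=world(f,u,v)[f["z_map"][v,u]>0]
        print(n,round(m["p"],2),np.round(m["box"]),np.percentile(P,[2,98],0).round())
v,u=np.mgrid[0:420,0:560];P=world(f,u.ravel(),v.ravel())
k=P[(P[:,2]>44)&(P[:,2]<53)&(abs(P[:,0]-450)<100)&(abs(P[:,1]-238)<90)][:,:2].astype(np.float32)
print("pan",cv2.minEnclosingCircle(k),np.percentile(k,[1,99],0).round())
for c in ["scene"]:
    g=grab_frame(c)
    for n in ["jar","amber_bottle","lever_pad","white_ball"]:
        for m in masks_of(c,n)[:3]:
            v,u=np.nonzero(m["pixels"]);P=world(g,u,v)[g["z_map"][v,u]>0]
            print(c,n,round(m["p"],2),np.round(m["box"]),np.percentile(P,[2,98],0).round())
E
```

```text
30.9 [520.7414591  254.31153264 205.58765311] 81.99543941616719
jar 0.78 [277. 132.  71.  63.] [[422. 209.  52.]
 [475. 263.  99.]]
steel_ball 0.76 [290. 133.  23.  19.] [[437. 241.  53.]
 [455. 260.  73.]]
pan ((449.61260986328125, 238.6165313720703), 56.0042610168457) [[396. 186.]
 [502. 292.]]
scene jar 0.74 [380. 297.  24.  25.] [[ 348. -653.    6.]
 [ 408. -597.   51.]]
scene jar 0.64 [174. 213.  18.  15.] [[419. 202.  49.]
 [479. 263. 100.]]
scene jar 0.49 [277. 206.  11.  21.] [[756. -71.  -0.]
 [821. -19.  51.]]
scene amber_bottle 0.59 [214. 209.   7.  20.] [[585. 146.   3.]
 [620. 176.  88.]]
scene amber_bottle 0.25 [173. 228.  54.  27.] [[364. 155.   2.]
 [521. 306.  50.]]
scene lever_pad 0.7 [254. 221.  33.  14.] [[ 483. -174.   69.]
 [ 585.  -33.  102.]]
```

The jar stands on the pan 1–2 mm from its middle with the ball inside. The pad is back at its rest height (102 mm), and the robot is clear of everything.

```bash
python3 -c "from workcell import *; print(job_done())"
```

```text
the job is handed in; nothing more can be done
None
```

The job is handed in at about 31 s of the 69 s allowed: the jar stands on the balance pan with the steel ball inside and the trough is back at rest. I did not re-check the white ball by camera after the wheel turn, and no verdict was returned.

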